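# Battery in, cap snapped on: closing a copper pepper mill

## Robot

A 6-joint arm with a two-finger parallel gripper is mounted at the origin on the work surface. World frame = base frame: x ahead of the robot, y to its left, z up, the work surface at z = 0. Lengths are in m, angles in rad, forces in N, time in s.
With the tool pointing down it reaches from about 0.275 to 0.975 m from the base axis. Payload 8.4 kg.
Tool frame: the origin (TCP) lies on the centre line of the jaws, within the pads' length; the fingertips stand 8 mm ahead of it and the grasp point (between the pads) lies 11 mm behind it; z points along the fingers, y is the line along which they close (so a half turn about z gives the same grasp; the last joint's range is limited). The gripper opens to 92 mm and grips with 3 to 60 N. Pads are 20 mm wide; open, the fingers measure 128 mm over their backs; the gripper's body (75 mm by 189 mm) begins 69 mm behind the grasp point.
Start: joints at [-1.297, 0.353, 1.633, -0, 1.155, -0.002], TCP at [0.17, -0.601, 0.223] pointing down, gripper open.
Joint ranges: [-2.63, 2.63], [-0.92, 2.1], [0.06, 2.66], [-1.3, 4.44], [0, 2.69], [-3.02, 3.02]. Speed limits (rad/s): [2.22, 2.22, 2.79, 3.14, 3.14, 3.14].

## Interface

Orientations are given as a unit quaternion [w, x, y, z].
In Python, from plant import telemetry, optics, workorder gives the robot as it stands.
- The arm moves only by the tool carry_out, never from a script. Its argument "increments" is a list of rows, each an object of numbers: "fingers": the gripper command: -1 is shut, 1 is fully open, values between are in proportion; "dx", "dy", "dz": the shift along the tool's x, y, z normalised to -1 to 1, where 1 is 0.2 m; "ax", "ay", "az": the turn, a rotation vector about the tool's x, y, z normalised to -1 to 1, where 1 is 2 rad. In form: [{"fingers": .., "dx": .., "dy": .., "dz": .., "ax": .., "ay": .., "az": ..}, ...]. A call has 1 to 10 rows; each row is the pose to reach, as a shift and turn from the pose commanded when the call began, along the tool's axes at that moment; what a row does not reach only later rows make up. A row lasts 1/12 s, in which the tool goes at most 41.7 mm and 7.16 degrees, less where a joint would pass 70% of its speed; a pose out of reach is approached as far as the arm can. A call with a number of a shift or a turn outside -1 to 1 is refused whole. A call with a gripper value outside its range is refused whole. The fingers move at their own pace and stop on an object; "force" is the grip in N (left out, the last holds). Time passes only in rows, so rows that repeat a pose let the fingers close. It gives the time, the measured TCP pose, the force, the opening and the grip force at its end, in the units of the state.
- telemetry.observe(): the state, without advancing time (a new reading comes with each control period).
- optics.grab_frame(name): name is "scene" or "side" or "wrist"; returns the picture (400x640x3 uint8, blue, green, red); there is no depth.
- optics.calibration(name): a dict with "K" (3x3 intrinsics, pixels), "dist" ([k1, k2, p1, p2, k3] as OpenCV has them; the pictures are not rectified), "position" and "orientation" of the camera in the world. Camera axes: x right, y down, z forward; pixel columns grow to the right and rows downward; lengths in m; the calibration is good to about 2 mm. A picture is of the moment at which its call begins: read the wrist's pose just before it. calibration takes no time and is no camera call; for the wrist camera it gives the pose at the moment of the call.
- workorder.finish_job(): hands the job in; it is judged then, once.
The state is a dict: "time_s": time; "qpos": joint angles; "joint_vel": joint speeds; "tau": joint torques, N m; "ee_pos": TCP position; "ee_rot": TCP orientation; "force": force on the tool from outside, world axes, zero at the start; "moment": the same for the moment, N m; "gripper_width": opening from 0.0 (shut) to 1.0 (fully open); "finger_force": force on a finger pad.
Only numpy, scipy, OpenCV 4.12 (cv2) and the standard library are available. Lean on these libraries where they do the work, as an engineer would, in place of code of your own. Each camera call takes 0.05 s, during which the arm holds its last target. There are 200 camera calls.

## Task

Close up the electric pepper mill that is clamped in the assembly nest: take the battery cartridge by its pull tab and lower it all the way down into the open copper tube before letting go of it, then set the black cap on the neck and press it down until it snaps over and sits flush on the tube. Finish holding: keep your fingers on the cap and keep pressing it down firmly (about 10 N, never so hard that it would be crushed), without letting go or backing off at the end. Leave the other parts and tools on the bench where they are.

Things in the scene. Friction and masses are not known exactly. Their poses are not given: they have to be found in the camera images.
- mill_body: the mill, fixed, upright, somewhere in the middle of the bench: a copper tube, 58 mm outside diameter, in a black clamp block (92 x 88 mm, top 35 mm above the bench) on an aluminium plate (124 x 108 x 10 mm). The only tube in a nest and with a grey plastic neck. Origin on the tube's axis at bench height, z up. Well inside it: 38 mm diameter, open at the top
- mill_mouth (a point): point on the mill's axis at the rounded lip of the neck (46 mm outside diameter, 16 mm high, its top 4 mm tapered), 128 mm above the bench. Four springy snap tongues stand in the neck at 45, 135, 225 and 315 degrees about z; their rounded noses stick out to 52 mm diameter, 8 mm above the tube's top
- mill_seat (a point): point on the mill's axis at the flat top of the copper tube, 112 mm above the bench: the cap's underside is to come down to here
- mill_deck (a point): point on the mill's axis on the floor of the well, 58 mm above the bench: the cartridge's underside is to come down to here
- cartridge: battery cartridge, loose, standing upright: three white and copper coloured AA cells between black end discs, 34 mm in diameter, 57 mm high, bottom edge chamfered; on top a flat black pull tab 24 mm long (its x), 10 mm thick (its y), 36 mm high. 80 to 150 g. Origin at the centre of its underside, z up. It has about 2 mm to spare all round in the well
- tab_top (a point): point on the cartridge's axis at the top of the pull tab, 93 mm above its underside. When the cartridge is home this is 23 mm above the neck's lip: fingers that hold only the top 21 mm of the tab clear the neck all the way down
- cap: black plastic cap, loose, standing on its open mouth: a skirt 59 mm in diameter, 20 mm high, with a thin steel band; above it a ribbed round grip, 44 mm in diameter, from 20 to 50 mm above the underside. Hollow, with room for the pull tab. 65 to 125 g. Origin at the centre of its underside, z up. Any turn about z will do. Crushed by more than 70 N between cap and mill
- cap_top (a point): point on the cap's axis on its flat top, 50 mm above its underside. A bead inside the mouth (48 mm inner diameter) has to pass the four tongues: the cap meets them about 7 mm above its seat, the push builds up to some 10 N (up to about 22 N if the cap is held a little off the axis), drops suddenly between 6 and 3 mm above the seat, and the cap then jumps down on to the seat and stops hard
- tube_a: bystander: bare copper tube, 58 mm diameter, 100 mm high, standing loose, without a neck
- grinder: bystander: low grey grinder ring, 58 mm diameter, 16 mm high, lying on the bench
- tube_b: bystander: bare copper tube, 58 mm diameter, 100 mm high, standing at the back
- tube_c: bystander: bare steel tube, 58 mm diameter, 100 mm high, standing at the back
- tube_d: bystander: bare copper tube, 58 mm diameter, 100 mm high, standing at the back
- caliper: bystander: caliper lying flat at the right, 220 mm long
- mallet: bystander: mallet with a wooden handle and black rubber head, lying at the left, 225 mm long
Not all that is in view belongs to the job. What is shaped like the cartridge but brown is not meant.

How it is judged:
By the outcome, as a careful person would: the job done as asked, in the order asked, and still so for the second after the job is handed in, while the arm keeps its last pose, push and grip.
It also fails if it takes over 70 s, if anything falls off the work surface, if the arm or the gripper's body presses on something with over 40 N, if the wrist force passes 120 N, or if a joint passes its speed limit or range.

## Working session

There is one attempt and no reset: what is moved stays moved. The work goes in short steps, Python scripts to look and compute and a tool call to move; the robot and the scene stay as the last step left them, time stands still between calls to the robot, and variables do not carry over. Pictures are saved under pics/ and viewed, at most 10 in all, crops included, and the job is handed in when it is done.

Besides the shell and the picture viewer there is one more tool, called after "Emit:" as name(argument=value, ...), one argument or row to a line, values as JSON. carry_out: Moves the arm, as the interface text tells. Scaled input: -1 to 1 covers 0.2 m each way for a shift and 2 rad each way for a turn. Its arguments: {"type":"object","properties":{"increments":{"type":"array"},"force":{"type":"number"}},"required":["increments"]}

```bash
mkdir -p pics; ls
cat > h.py <<'E'
import numpy as np,cv2
from scipy.spatial.transform import Rotation as R
from plant import telemetry, optics, workorder
def rot(q): return R.from_quat([q[1],q[2],q[3],q[0]]).as_matrix()
def ray(c,uv):
    p=cv2.undistortPoints(np.array([[uv]],float),np.array(c["K"]),np.array(c["dist"]))[0,0]
    return np.array(c["position"]),rot(c["orientation"])@np.array([p[0],p[1],1])
def onz(c,uv,z):
    o,d=ray(c,uv); return o+d*(z-o[2])/d[2]
def proj(c,P):
    Rm=rot(c["orientation"]).T; t=-Rm@np.array(c["position"])
    return cv2.projectPoints(np.array(P,float).reshape(-1,1,3),cv2.Rodrigues(Rm)[0],t,np.array(c["K"]),np.array(c["dist"]))[0][:,0]
def st():
    s=telemetry.observe(); print({k:np.round(s[k],4).tolist() for k in("time_s","qpos","ee_pos","ee_rot","force","gripper_width","finger_force")}); return s
E
python3 - <<'E'
from h import *
st()
for n in("scene","side"):
    cv2.imwrite(f"pics/{n}.png",optics.grab_frame(n)); c=optics.calibration(n); print(n,np.round(c["position"],3),np.round(c["orientation"],3),c["K"])
E
```

```text
pics
{'time_s': 0.0, 'qpos': [-1.2974, 0.3536, 1.6342, 0.0, 1.1552, -0.0024], 'ee_pos': [0.17, -0.6009, 0.2219], 'ee_rot': [-0.0007, 0.9905, 0.1374, -0.0001], 'force': [0.0732, 1.1203, -0.0756], 'gripper_width': 0.9963, 'finger_force': 0.0}
scene [ 1.162 -0.646  0.938] [-0.373  0.859  0.317 -0.146] [[447.73158412   0.         319.84831752]
 [  0.         447.73158412 195.99958098]
 [  0.           0.           1.        ]]
side [0.14  0.871 0.815] [ 0.108 -0.196  0.867 -0.446] [[462.14643073   0.         319.81814592]
 [  0.         462.14643073 196.28350282]
 [  0.           0.           1.        ]]
```

View pics/scene.png

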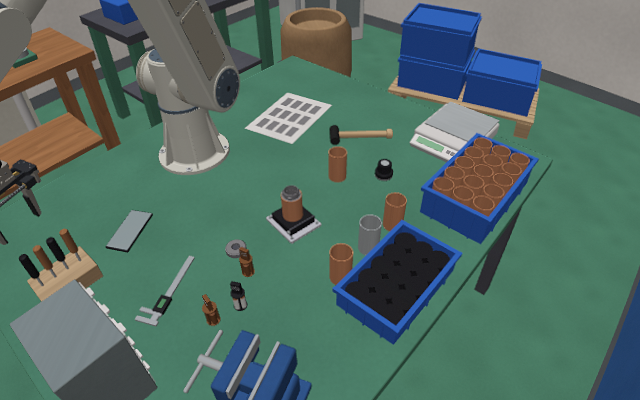

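View pics/side.png

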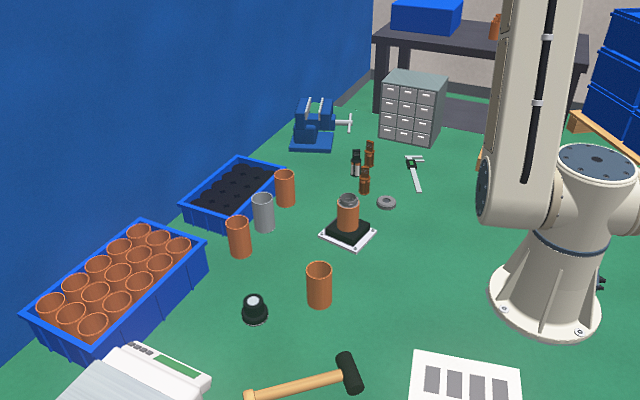

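Scene view: the candidates for the cartridge are black/white at (239,296), brown at (247,262) and brown at (210,310); I choose the black/white one. The cap is at (384,169); the only other black caps are in the blue tray. The mill in the nest is at (291,205). In the side view the cartridge is at (355,162), the cap at (254,309) and the mill at (348,213).

Run:
```python
from h import *
a=cv2.imread("pics/scene.png");b=cv2.imread("pics/side.png")
def crop(im,u,v,w=66,h=74): return cv2.resize(im[v-h//2:v+h//2,u-w//2:u+w//2],None,fx=4,fy=4,interpolation=cv2.INTER_CUBIC)
rows=[[ (a,235,290),(a,292,210),(a,384,168)],[(b,358,165),(b,348,215),(b,254,308)]]
cv2.imwrite("pics/crops.png",np.vstack([np.hstack([crop(*c) for c in r]) for r in rows]))
```

```text
(no output)
```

View pics/crops.png

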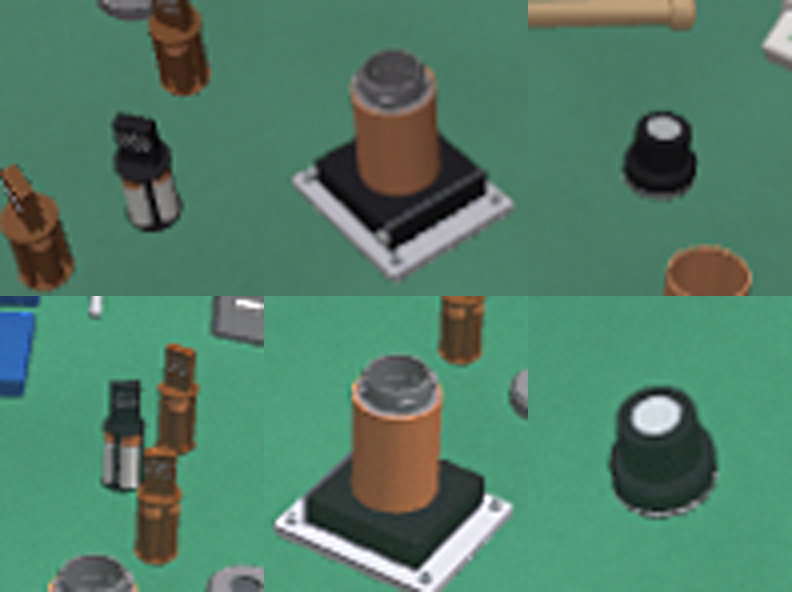

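Crops confirm it: the cartridge with white cells and black tab is upright, clearly different from the two brown ones. The mill has the grey neck. The cap stands on its mouth with a white disc on top.

Run:
```python
from h import *
S,D=optics.calibration("scene"),optics.calibration("side")
for n,a,b,z in(("cart",(235.9,283.5),(356.2,149.2),.093),("mill",(291.4,189.7),(348.7,196.7),.128),("cap",(384.7,162.5),(253,301),.05)):
    print(n,onz(S,a,z).round(4),onz(D,b,z).round(4))
# tab top edges in scene
print(onz(S,(202+116/4,253+118/4),.093)-onz(S,(202+157/4,253+124/4),.093))
```

```text
cart [ 0.6008 -0.3138  0.093 ] [ 0.5976 -0.3178  0.093 ]
mill [ 0.5039 -0.0214  0.128 ] [ 0.5004 -0.0251  0.128 ]
cap [0.5787 0.3235 0.05  ] [0.5776 0.3213 0.05  ]
[-0.02139547 -0.01286748  0.        ]
```

```bash
cat >> h.py <<'E'
def inc(p,yaw=None):
    s=telemetry.observe(); M=rot(s["ee_rot"]); d=M.T@(np.array(p)-s["ee_pos"]); 
    y0=np.degrees(np.arctan2(M[1,0],M[0,0])); tilt=0
    if yaw is not None:
        T=R.from_euler('z',yaw,degrees=True).as_matrix()@np.diag([1,-1,-1.]); a=R.from_matrix(M.T@T).as_rotvec()/2
    else: a=np.zeros(3)
    print("yaw",y0.round(2),"d",(d/.2).round(4),"a",a.round(4))
E
python3 - <<'E'
from h import *
s=st(); inc((.599,-.316,.22),31)
c=optics.calibration("wrist"); print(rot(s["ee_rot"]).T@(np.array(c["position"])-s["ee_pos"]), rot(s["ee_rot"]).T@rot(c["orientation"]))
S=optics.calibration("scene"); 
for a in((202+172/4,253+5/4),(202+15/4,253+185/4)): print(onz(S,a,.093))
E
```

```text
{'time_s': 0.1, 'qpos': [-1.2974, 0.3535, 1.6341, -0.0, 1.1552, -0.0024], 'ee_pos': [0.1701, -0.601, 0.222], 'ee_rot': [-0.0006, 0.9905, 0.1375, -0.0001], 'force': [-0.0258, -0.0064, -0.4587], 'gripper_width': 0.9983, 'finger_force': 0.0}
yaw 15.8 d [ 2.4517 -0.787   0.0108] a [-6.000e-04 -1.000e-04 -1.326e-01]
[ 0.06676032 -0.00040804 -0.16285394] [[ 2.01723997e-04 -9.70709391e-01 -2.40256610e-01]
 [ 9.99999932e-01  1.21952669e-04  3.46893195e-04]
 [-3.07432547e-04 -2.40256663e-01  9.70709350e-01]]
[ 0.55141225 -0.24011954  0.093     ]
[ 0.58174725 -0.38830918  0.093     ]
```

Emit:
carry_out(
  increments=[
    {"dx": 0.85,"dy": -0.27,"dz": 0,"az": -0.04,"fingers": 0},
    {"dx": 0.85,"dy": -0.27,"dz": 0,"az": -0.04,"fingers": 0},
    {"dx": 0.85,"dy": -0.27,"dz": 0,"az": -0.04,"fingers": 0},
    {"dx": 0.85,"dy": -0.27,"dz": 0,"az": -0.04,"fingers": 0},
    {"dx": 0.85,"dy": -0.27,"dz": 0,"az": -0.04,"fingers": 0},
  ],
  force=20,
)

```text
$.increments[0]: bad value
```

Emit:
carry_out(
  increments=[
    {"dx": 0.8,"dy": -0.26,"dz": 0,"az": -0.05,"fingers": -0.1},
    {"dx": 0.8,"dy": -0.26,"dz": 0,"az": -0.05,"fingers": -0.1},
    {"dx": 0.8,"dy": -0.26,"dz": 0,"az": -0.05,"fingers": -0.1},
    {"dx": 0.8,"dy": -0.26,"dz": 0,"az": -0.05,"fingers": -0.1},
    {"dx": 0.8,"dy": -0.26,"dz": 0,"az": -0.05,"fingers": -0.1},
  ],
)

```text
$.increments[0]: bad value
```

Run:
```python
from h import *
st(); inc((.599,-.316,.22),31)
```

```text
{'time_s': 0.1, 'qpos': [-1.2974, 0.3535, 1.6341, -0.0, 1.1552, -0.0024], 'ee_pos': [0.1701, -0.601, 0.222], 'ee_rot': [-0.0006, 0.9905, 0.1375, -0.0001], 'force': [-0.0258, -0.0064, -0.4587], 'gripper_width': 0.9983, 'finger_force': 0.0}
yaw 15.8 d [ 2.4517 -0.787   0.0108] a [-6.000e-04 -1.000e-04 -1.326e-01]
```

Probably every key is needed (ax, ay were missing).

Emit:
carry_out(
  increments=[
    {"dx": 0.85,"dy": -0.27,"dz": 0,"ax": 0,"ay": 0,"az": -0.04,"fingers": 0},
    {"dx": 0.85,"dy": -0.27,"dz": 0,"ax": 0,"ay": 0,"az": -0.04,"fingers": 0},
    {"dx": 0.85,"dy": -0.27,"dz": 0,"ax": 0,"ay": 0,"az": -0.04,"fingers": 0},
    {"dx": 0.85,"dy": -0.27,"dz": 0,"ax": 0,"ay": 0,"az": -0.04,"fingers": 0},
    {"dx": 0.85,"dy": -0.27,"dz": 0,"ax": 0,"ay": 0,"az": -0.04,"fingers": 0},
  ],
  force=20,
)

```text
time_s: 0.52
ee_pos: [0.3226, -0.5, 0.2223]
ee_rot: [-0.001, 0.984, 0.178, 0.001]
force: [0.2, -0.3, -0.7]
gripper_width: 0.661
finger_force: 0.0
```

Emit:
carry_out(
  increments=[
    {"dx": 0.8,"dy": -0.26,"dz": 0,"ax": 0,"ay": 0,"az": -0.05,"fingers": -0.1},
    {"dx": 0.8,"dy": -0.26,"dz": 0,"ax": 0,"ay": 0,"az": -0.05,"fingers": -0.1},
    {"dx": 0.8,"dy": -0.26,"dz": 0,"ax": 0,"ay": 0,"az": -0.05,"fingers": -0.1},
    {"dx": 0.8,"dy": -0.26,"dz": 0,"ax": 0,"ay": 0,"az": -0.05,"fingers": -0.1},
    {"dx": 0.8,"dy": -0.26,"dz": 0,"ax": 0,"ay": 0,"az": -0.05,"fingers": -0.1},
  ],
)

```text
time_s: 0.93
ee_pos: [0.4553, -0.3948, 0.2224]
ee_rot: [-0.001, 0.974, 0.228, 0.001]
force: [-0.7, -0.1, 0.9]
gripper_width: 0.445
finger_force: 0.0
```

Run:
```python
from h import *
st(); inc((.599,-.316,.22),31)
```

```text
{'time_s': 0.9333, 'qpos': [-0.7181, 0.3185, 1.6835, 0.0024, 1.1393, 0.3922], 'ee_pos': [0.4553, -0.3948, 0.2224], 'ee_rot': [-0.0005, 0.9737, 0.2277, 0.001], 'force': [-0.7365, -0.0667, 0.9206], 'gripper_width': 0.4452, 'finger_force': 0.0}
yaw 26.33 d [ 0.8188 -0.0345  0.0137] a [-0.0002 -0.0011 -0.0408]
```

Emit:
carry_out(
  increments=[
    {"dx": 0.82,"dy": -0.035,"dz": 0.01,"ax": 0,"ay": 0,"az": -0.04,"fingers": -0.1},
    {"dx": 0.82,"dy": -0.035,"dz": 0.01,"ax": 0,"ay": 0,"az": -0.04,"fingers": -0.1},
    {"dx": 0.82,"dy": -0.035,"dz": 0.01,"ax": 0,"ay": 0,"az": -0.04,"fingers": -0.1},
    {"dx": 0.82,"dy": -0.035,"dz": 0.01,"ax": 0,"ay": 0,"az": -0.04,"fingers": -0.1},
    {"dx": 0.82,"dy": -0.035,"dz": 0.01,"ax": 0,"ay": 0,"az": -0.04,"fingers": -0.1},
    {"dx": 0.82,"dy": -0.035,"dz": 0.01,"ax": 0,"ay": 0,"az": -0.04,"fingers": -0.1},
    {"dx": 0.82,"dy": -0.035,"dz": 0.01,"ax": 0,"ay": 0,"az": -0.04,"fingers": -0.1},
    {"dx": 0.82,"dy": -0.035,"dz": 0.01,"ax": 0,"ay": 0,"az": -0.04,"fingers": -0.1},
  ],
)

```text
time_s: 1.6
ee_pos: [0.5937, -0.3211, 0.2203]
ee_rot: [-0.0, 0.964, 0.264, -0.001]
force: [-0.5, -0.3, 0.0]
gripper_width: 0.452
finger_force: 0.0
```

Run:
```python
from h import *
st(); inc((.599,-.316,.22),31)
c=optics.calibration("wrist"); print(proj(c,(.599,-.316,.093)))
cv2.imwrite("pics/w1.png",optics.grab_frame("wrist"))
```

```text
{'time_s': 1.6, 'qpos': [-0.4978, 0.4326, 1.5191, -0.0005, 1.1909, 0.5384], 'ee_pos': [0.5937, -0.3211, 0.2203], 'ee_rot': [-0.0002, 0.9645, 0.2642, -0.0005], 'force': [-0.4866, -0.3267, 0.0283], 'gripper_width': 0.4517, 'finger_force': 0.0}
yaw 30.64 d [ 0.0359 -0.0085  0.0015] a [-0.0003  0.0004 -0.0031]
[[320.70858383 186.0085142 ]]
```

View pics/w1.png

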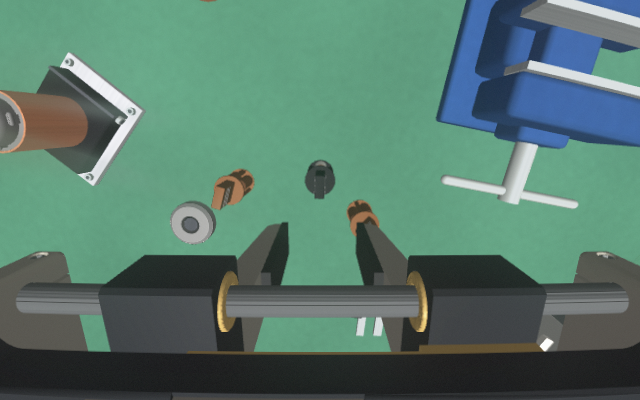

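Wrist view: black tab at about (320,182), running vertically in the picture (along tool x), and the brown ones are at (233,188) and (363,218). Enlarging.

Run:
```python
from h import *
a=cv2.imread("pics/w1.png"); cv2.imwrite("pics/w1c.png",cv2.convertScaleAbs(cv2.resize(a[150:210,285:355],None,fx=9,fy=9,interpolation=cv2.INTER_CUBIC),alpha=1.8,beta=20))
```

```text
(no output)
```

View pics/w1c.png

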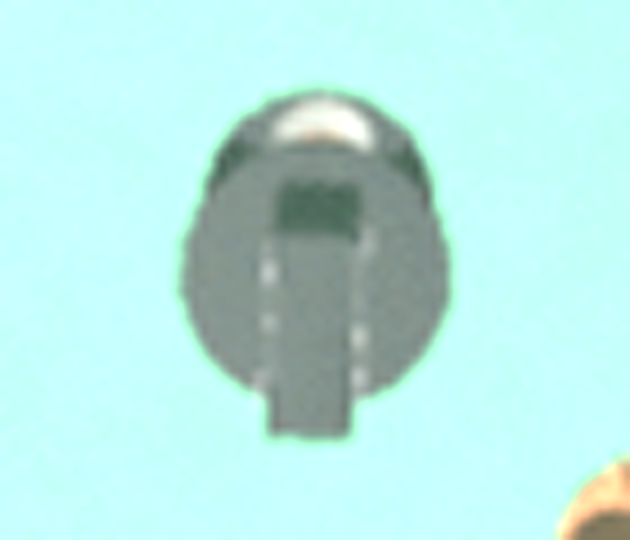

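The tab's top runs from crop (316,235) to (310,437).

Run:
```python
from h import *
c=optics.calibration("wrist")
f,n=onz(c,(319.7,175.7),.093),onz(c,(319.0,198.1),.093); d=f-n
print(f,n,(f+n)/2,np.linalg.norm(d),np.degrees(np.arctan2(d[1],d[0])))
m=(f+n)/2; inc((m[0],m[1],.093),np.degrees(np.arctan2(d[1],d[0]))); st()
```

```text
[ 0.60750407 -0.30999057  0.093     ] [ 0.58743405 -0.32100367  0.093     ] [ 0.59746906 -0.31549712  0.093     ] 0.022893102172749286 28.755060375357832
yaw 30.61 d [ 0.0312 -0.0151  0.6377] a [-0.0001  0.0003  0.0162]
{'time_s': 1.65, 'qpos': [-0.4981, 0.4323, 1.5189, -0.0004, 1.1908, 0.5386], 'ee_pos': [0.5937, -0.3213, 0.2205], 'ee_rot': [-0.0001, 0.9645, 0.264, -0.0003], 'force': [-0.2642, -0.1638, -0.1199], 'gripper_width': 0.4522, 'finger_force': 0.0}
```

Emit:
carry_out(
  increments=[
    {"dx": 0.031,"dy": -0.015,"dz": 0.3,"ax": 0,"ay": 0,"az": 0.016,"fingers": -0.3},
    {"dx": 0.031,"dy": -0.015,"dz": 0.3,"ax": 0,"ay": 0,"az": 0.016,"fingers": -0.3},
    {"dx": 0.031,"dy": -0.015,"dz": 0.5,"ax": 0,"ay": 0,"az": 0.016,"fingers": -0.3},
    {"dx": 0.031,"dy": -0.015,"dz": 0.5,"ax": 0,"ay": 0,"az": 0.016,"fingers": -0.3},
    {"dx": 0.031,"dy": -0.015,"dz": 0.6,"ax": 0,"ay": 0,"az": 0.016,"fingers": -0.3},
    {"dx": 0.031,"dy": -0.015,"dz": 0.65,"ax": 0,"ay": 0,"az": 0.016,"fingers": -0.3},
    {"dx": 0.031,"dy": -0.015,"dz": 0.69,"ax": 0,"ay": 0,"az": 0.016,"fingers": -0.3},
    {"dx": 0.031,"dy": -0.015,"dz": 0.69,"ax": 0,"ay": 0,"az": 0.016,"fingers": -0.3},
  ],
)

```text
time_s: 2.32
ee_pos: [0.598, -0.3146, 0.0821]
ee_rot: [-0.001, 0.969, 0.249, -0.001]
force: [-1.2, 0.1, 0.8]
gripper_width: 0.349
finger_force: 0.0
```

Run:
```python
from h import *
st(); inc((.5975,-.3155,.082),28.8)
a=optics.grab_frame("scene"); b=optics.grab_frame("side")
cv2.imwrite("pics/g1.png",np.hstack([cv2.resize(x,(400,400),interpolation=cv2.INTER_CUBIC) for x in(a[245:325,195:275],b[120:200,315:395])]))
```

```text
{'time_s': 2.3167, 'qpos': [-0.4865, 0.5767, 1.6194, -0.0, 0.9471, 0.5812], 'ee_pos': [0.598, -0.3146, 0.0821], 'ee_rot': [-0.0005, 0.9685, 0.2489, -0.0006], 'force': [-1.1894, 0.1371, 0.8133], 'gripper_width': 0.3488, 'finger_force': 0.0}
yaw 28.83 d [-0.0045  0.0027  0.0003] a [-0.0007  0.0004  0.0003]
```

View pics/g1.png

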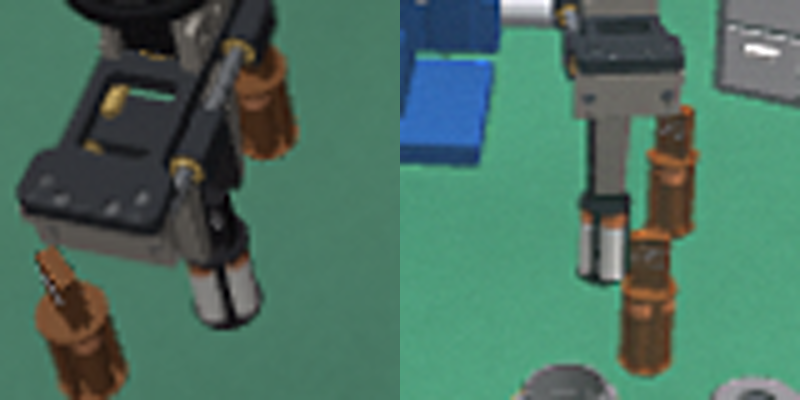

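Fingers straddle the tab and the brown ones are clear. Closing.

Emit:
carry_out(
  increments=[
    {"dx": 0,"dy": 0,"dz": 0,"ax": 0,"ay": 0,"az": 0,"fingers": -1},
    {"dx": 0,"dy": 0,"dz": 0,"ax": 0,"ay": 0,"az": 0,"fingers": -1},
    {"dx": 0,"dy": 0,"dz": 0,"ax": 0,"ay": 0,"az": 0,"fingers": -1},
    {"dx": 0,"dy": 0,"dz": 0,"ax": 0,"ay": 0,"az": 0,"fingers": -1},
    {"dx": 0,"dy": 0,"dz": 0,"ax": 0,"ay": 0,"az": 0,"fingers": -1},
    {"dx": 0,"dy": 0,"dz": 0,"ax": 0,"ay": 0,"az": 0,"fingers": -1},
    {"dx": 0,"dy": 0,"dz": 0,"ax": 0,"ay": 0,"az": 0,"fingers": -1},
    {"dx": 0,"dy": 0,"dz": 0,"ax": 0,"ay": 0,"az": 0,"fingers": -1},
  ],
  force=30,
)

```text
time_s: 3.08
ee_pos: [0.5994, -0.3146, 0.0833]
ee_rot: [0.0, 0.968, 0.249, 0.0]
force: [-0.2, 0.3, 5.9]
gripper_width: 0.109
finger_force: 30.0
```

Emit:
carry_out(
  increments=[
    {"dx": 0,"dy": 0,"dz": -0.15,"ax": 0,"ay": 0,"az": 0,"fingers": -1},
    {"dx": 0,"dy": 0,"dz": -0.3,"ax": 0,"ay": 0,"az": 0,"fingers": -1},
    {"dx": 0,"dy": 0,"dz": -0.45,"ax": 0,"ay": 0,"az": 0,"fingers": -1},
    {"dx": 0,"dy": 0,"dz": -0.6,"ax": 0,"ay": 0,"az": 0,"fingers": -1},
    {"dx": 0,"dy": 0,"dz": -0.75,"ax": 0,"ay": 0,"az": 0,"fingers": -1},
    {"dx": 0,"dy": 0,"dz": -0.85,"ax": 0,"ay": 0,"az": 0,"fingers": -1},
    {"dx": 0,"dy": 0,"dz": -0.85,"ax": 0,"ay": 0,"az": 0,"fingers": -1},
    {"dx": 0,"dy": 0,"dz": -0.85,"ax": 0,"ay": 0,"az": 0,"fingers": -1},
  ],
)

```text
time_s: 3.75
ee_pos: [0.5991, -0.3145, 0.253]
ee_rot: [0.0, 0.968, 0.249, 0.001]
force: [-0.3, 0.9, -2.1]
gripper_width: 0.105
finger_force: 30.0
```

Run:
```python
from h import *
st()
inc((.502,-.0232,.25),28.8)
```

```text
{'time_s': 3.75, 'qpos': [-0.4857, 0.4079, 1.483, 0.0, 1.2493, 0.5813], 'ee_pos': [0.5991, -0.3145, 0.253], 'ee_rot': [0.0005, 0.9684, 0.2492, 0.0005], 'force': [-0.306, 0.8764, -2.1006], 'gripper_width': 0.1048, 'finger_force': 29.9931}
yaw 28.86 d [ 0.278  -1.5101  0.0136] a [ 0.0006 -0.0004  0.0006]
```

Emit:
carry_out(
  increments=[
    {"dx": -0.1,"dy": -0.8,"dz": 0,"ax": 0,"ay": 0,"az": 0,"fingers": -1},
    {"dx": -0.1,"dy": -0.8,"dz": 0,"ax": 0,"ay": 0,"az": 0,"fingers": -1},
    {"dx": -0.1,"dy": -0.8,"dz": 0,"ax": 0,"ay": 0,"az": 0,"fingers": -1},
    {"dx": -0.1,"dy": -0.8,"dz": 0,"ax": 0,"ay": 0,"az": 0,"fingers": -1},
    {"dx": -0.1,"dy": -0.8,"dz": 0,"ax": 0,"ay": 0,"az": 0,"fingers": -1},
    {"dx": -0.1,"dy": -0.8,"dz": 0,"ax": 0,"ay": 0,"az": 0,"fingers": -1},
  ],
)

```text
time_s: 4.25
ee_pos: [0.5022, -0.1824, 0.2508]
ee_rot: [-0.001, 0.968, 0.25, -0.001]
force: [0.8, -0.1, -0.6]
gripper_width: 0.104
finger_force: 30.0
```

Emit:
carry_out(
  increments=[
    {"dx": -0.05,"dy": -0.7,"dz": 0,"ax": 0,"ay": 0,"az": 0,"fingers": -1},
    {"dx": -0.05,"dy": -0.7,"dz": 0,"ax": 0,"ay": 0,"az": 0,"fingers": -1},
    {"dx": -0.05,"dy": -0.7,"dz": 0,"ax": 0,"ay": 0,"az": 0,"fingers": -1},
    {"dx": -0.05,"dy": -0.7,"dz": 0,"ax": 0,"ay": 0,"az": 0,"fingers": -1},
    {"dx": -0.05,"dy": -0.7,"dz": 0,"ax": 0,"ay": 0,"az": 0,"fingers": -1},
    {"dx": -0.05,"dy": -0.7,"dz": 0,"ax": 0,"ay": 0,"az": 0,"fingers": -1},
    {"dx": -0.05,"dy": -0.7,"dz": 0,"ax": 0,"ay": 0,"az": 0,"fingers": -1},
    {"dx": -0.05,"dy": -0.7,"dz": 0,"ax": 0,"ay": 0,"az": 0,"fingers": -1},
  ],
)

```text
time_s: 4.92
ee_pos: [0.4288, -0.0673, 0.2523]
ee_rot: [0.0, 0.969, 0.249, -0.0]
force: [-0.3, -0.2, -1.3]
gripper_width: 0.106
finger_force: 30.0
```

Run:
```python
from h import *
st(); inc((.502,-.0232,.25),28.8)
c=optics.calibration("wrist"); p=proj(c,(.502,-.0232,.128))[0]; print(p, proj(c,(.502+.023,-.0232,.128)))
w=optics.grab_frame("wrist"); cv2.imwrite("pics/w2_full.png",w)
u,v=int(p[0]),int(p[1]); u0=max(0,min(u-100,440)); v0=max(0,min(v-75,250)); print(u0,v0)
cv2.imwrite("pics/w2.png",cv2.resize(w[v0:v0+150,u0:u0+200],None,fx=4,fy=4,interpolation=cv2.INTER_CUBIC))
```

```text
{'time_s': 4.9167, 'qpos': [-0.1588, 0.0152, 1.9835, -0.0003, 1.143, 0.9093], 'ee_pos': [0.4288, -0.0673, 0.2523], 'ee_rot': [0.0001, 0.9686, 0.2487, -0.0001], 'force': [-0.3476, -0.2341, -1.2761], 'gripper_width': 0.1058, 'finger_force': 29.9931}
yaw 28.81 d [ 0.4267 -0.0169  0.0115] a [0.0001 0.0001 0.0001]
[318.72274761 104.25137668] [[330.80154214  81.35012949]]
218 29
```

View pics/w2.png

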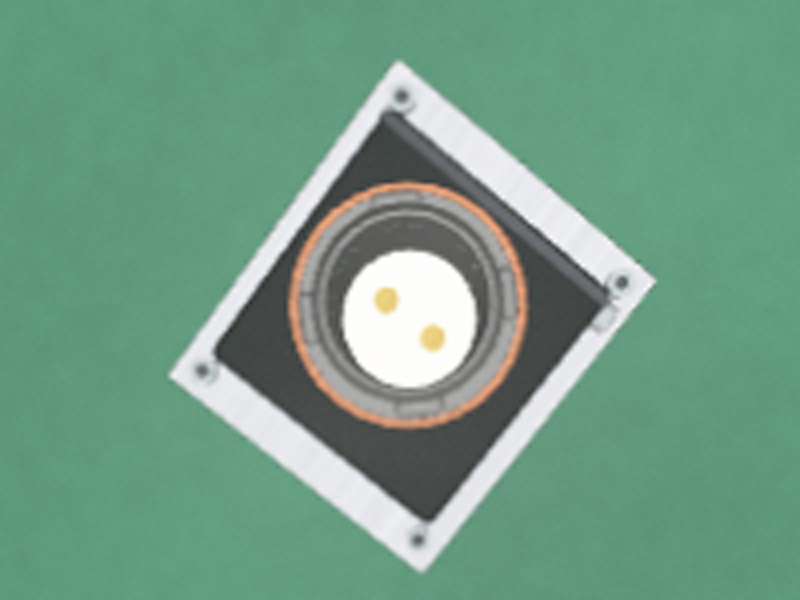

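The mill mouth is seen from above: copper rim from x 289 to 527 and y 182 to 429 in the crop, so the centre is at (408,305.5), full-picture (319.6,105.0).

Run:
```python
from h import *
c=optics.calibration("wrist")
m=onz(c,(319.6,105.0),.112); print(m)
for uv in((289,305),(527,305),(408,182),(408,429)): print(np.linalg.norm(onz(c,(218+uv[0]/4-.375,29+uv[1]/4-.375),.112)-m).round(4))
w=cv2.imread("pics/w2_full.png"); print(proj(c,(.4288,-.0673,.262)))
cv2.imwrite("pics/w2b.png",cv2.convertScaleAbs(cv2.resize(w[140:400,220:420],None,fx=2.3,fy=2.3,interpolation=cv2.INTER_CUBIC),alpha=1.8,beta=20))
```

```text
[ 0.50242266 -0.02359914  0.112     ]
0.0292
0.0292
0.0286
0.0298
[[322.95134652 248.24953574]]
```

View pics/w2b.png

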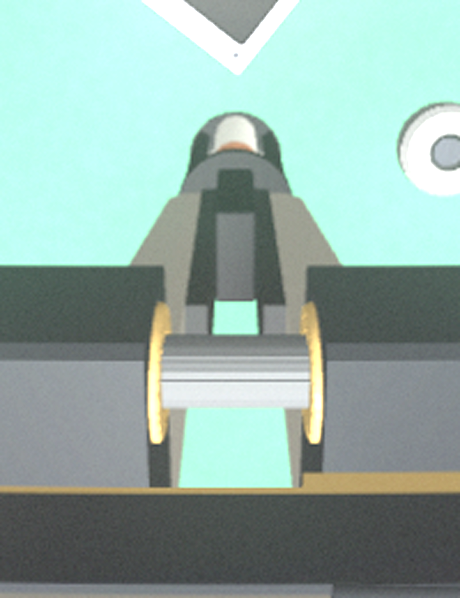

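Tab top in the grip spans full-picture (322.3,232) to (322.3,269.8).

Run:
```python
from h import *
s=st();c=optics.calibration("wrist")
f,n=onz(c,(322.3,231.9),s["ee_pos"][2]+.0097),onz(c,(322.3,269.7),s["ee_pos"][2]+.0097)
M=rot(s["ee_rot"]); m=(f+n)/2; o=M.T@(m-s["ee_pos"]); print(np.linalg.norm(f-n),o)
t=np.array([.5024,-.0236,.25]); off=M@np.array([o[0],o[1],0]); inc(t-off,28.8)
```

```text
{'time_s': 4.9667, 'qpos': [-0.1588, 0.015, 1.9837, -0.0003, 1.1431, 0.9095], 'ee_pos': [0.4287, -0.0672, 0.2523], 'ee_rot': [0.0001, 0.9686, 0.2487, -0.0002], 'force': [0.1308, -0.1001, -1.6514], 'gripper_width': 0.1082, 'finger_force': 29.9932}
0.02278325829027637 [-0.00165068 -0.00023068 -0.00969945]
yaw 28.8 d [ 0.4364 -0.0124  0.0114] a [ 0.      0.0002 -0.    ]
```

Emit:
carry_out(
  increments=[
    {"dx": 0.2,"dy": -0.006,"dz": 0,"ax": 0,"ay": 0,"az": 0,"fingers": -1},
    {"dx": 0.37,"dy": -0.012,"dz": 0,"ax": 0,"ay": 0,"az": 0,"fingers": -1},
    {"dx": 0.436,"dy": -0.012,"dz": 0.05,"ax": 0,"ay": 0,"az": 0,"fingers": -1},
    {"dx": 0.436,"dy": -0.012,"dz": 0.095,"ax": 0,"ay": 0,"az": 0,"fingers": -1},
    {"dx": 0.436,"dy": -0.012,"dz": 0.095,"ax": 0,"ay": 0,"az": 0,"fingers": -1},
    {"dx": 0.436,"dy": -0.012,"dz": 0.095,"ax": 0,"ay": 0,"az": 0,"fingers": -1},
    {"dx": 0.436,"dy": -0.012,"dz": 0.095,"ax": 0,"ay": 0,"az": 0,"fingers": -1},
  ],
)

```text
time_s: 5.55
ee_pos: [0.5022, -0.0228, 0.2335]
ee_rot: [-0.0, 0.969, 0.249, -0.0]
force: [0.3, -0.4, -1.9]
gripper_width: 0.1
finger_force: 30.0
```

Run:
```python
from h import *
s=st(); M=rot(s["ee_rot"]); t=np.array([.5024,-.0236,.1413]); inc(t+M@np.array([.00165,.0002,0]),28.8)
a=optics.grab_frame("scene"); b=optics.grab_frame("side")
cv2.imwrite("pics/g2.png",np.hstack([cv2.resize(x,(400,400),interpolation=cv2.INTER_CUBIC) for x in(a[145:225,250:330],b[145:225,308:388])]))
```

```text
{'time_s': 5.55, 'qpos': [-0.0482, 0.1508, 1.8772, -0.0002, 1.1144, 1.0198], 'ee_pos': [0.5022, -0.0228, 0.2335], 'ee_rot': [-0.0, 0.9686, 0.2488, -0.0004], 'force': [0.2655, -0.4053, -1.8922], 'gripper_width': 0.1005, 'finger_force': 29.9986}
yaw 28.81 d [0.0073 0.0052 0.4612] a [-0.0002  0.0004  0.0001]
```

View pics/g2.png

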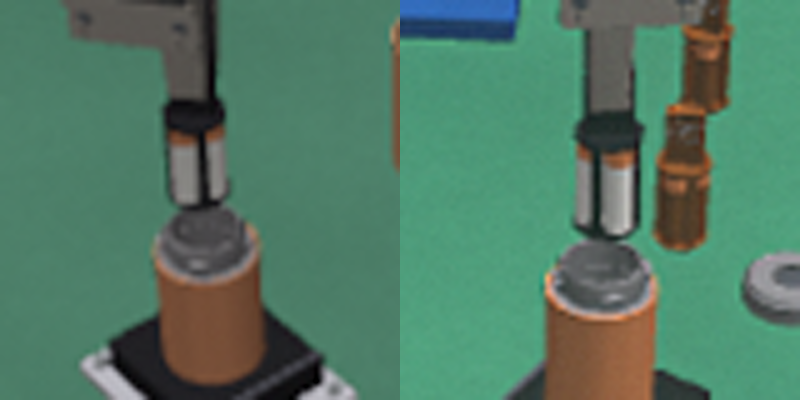

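Cartridge is just above the mouth, about 1–2 mm off (scene: bottom at (200,200) against lip centre (208,228)). I'll correct and lower in stages.

Emit:
carry_out(
  increments=[
    {"dx": 0.009,"dy": 0.002,"dz": 0,"ax": 0,"ay": 0,"az": 0,"fingers": -1},
    {"dx": 0.009,"dy": 0.002,"dz": 0.04,"ax": 0,"ay": 0,"az": 0,"fingers": -1},
    {"dx": 0.009,"dy": 0.002,"dz": 0.08,"ax": 0,"ay": 0,"az": 0,"fingers": -1},
    {"dx": 0.009,"dy": 0.002,"dz": 0.12,"ax": 0,"ay": 0,"az": 0,"fingers": -1},
    {"dx": 0.009,"dy": 0.002,"dz": 0.15,"ax": 0,"ay": 0,"az": 0,"fingers": -1},
    {"dx": 0.009,"dy": 0.002,"dz": 0.17,"ax": 0,"ay": 0,"az": 0,"fingers": -1},
    {"dx": 0.009,"dy": 0.002,"dz": 0.17,"ax": 0,"ay": 0,"az": 0,"fingers": -1},
  ],
)

```text
time_s: 6.23
ee_pos: [0.504, -0.0214, 0.1983]
ee_rot: [-0.0, 0.968, 0.249, -0.001]
force: [0.3, 0.2, -1.9]
gripper_width: 0.104
finger_force: 30.0
```

Run:
```python
from h import *
s=st(); M=rot(s["ee_rot"]); t=np.array([.5024,-.0236,.1413]); inc(t+M@np.array([.00165,.0002,0]),28.8); print(s["moment"])
```

```text
{'time_s': 6.2333, 'qpos': [-0.0454, 0.1938, 1.9106, 0.0, 1.0393, 1.0215], 'ee_pos': [0.504, -0.0214, 0.1983], 'ee_rot': [-0.0003, 0.9684, 0.2493, -0.001], 'force': [0.2656, 0.1546, -1.9286], 'gripper_width': 0.1044, 'finger_force': 29.9985}
yaw 28.87 d [-0.0036  0.0069  0.2849] a [-0.0006  0.0009  0.0006]
[-0.07127652 -0.05571271  0.02013397]
```

Emit:
carry_out(
  increments=[
    {"dx": -0.002,"dy": 0.003,"dz": 0.05,"ax": 0,"ay": 0,"az": 0,"fingers": -1},
    {"dx": -0.002,"dy": 0.003,"dz": 0.1,"ax": 0,"ay": 0,"az": 0,"fingers": -1},
    {"dx": -0.002,"dy": 0.003,"dz": 0.15,"ax": 0,"ay": 0,"az": 0,"fingers": -1},
    {"dx": -0.002,"dy": 0.003,"dz": 0.2,"ax": 0,"ay": 0,"az": 0,"fingers": -1},
    {"dx": -0.002,"dy": 0.003,"dz": 0.24,"ax": 0,"ay": 0,"az": 0,"fingers": -1},
    {"dx": -0.002,"dy": 0.003,"dz": 0.26,"ax": 0,"ay": 0,"az": 0,"fingers": -1},
    {"dx": -0.002,"dy": 0.003,"dz": 0.27,"ax": 0,"ay": 0,"az": 0,"fingers": -1},
    {"dx": -0.002,"dy": 0.003,"dz": 0.275,"ax": 0,"ay": 0,"az": 0,"fingers": -1},
    {"dx": -0.002,"dy": 0.003,"dz": 0.275,"ax": 0,"ay": 0,"az": 0,"fingers": -1},
  ],
)

```text
time_s: 6.98
ee_pos: [0.5049, -0.0222, 0.1446]
ee_rot: [0.0, 0.968, 0.249, 0.0]
force: [0.4, 0.4, -1.8]
gripper_width: 0.11
finger_force: 30.0
```

Emit:
carry_out(
  increments=[
    {"dx": 0,"dy": 0,"dz": 0.004,"ax": 0,"ay": 0,"az": 0,"fingers": -1},
    {"dx": 0,"dy": 0,"dz": 0.008,"ax": 0,"ay": 0,"az": 0,"fingers": -1},
    {"dx": 0,"dy": 0,"dz": 0.012,"ax": 0,"ay": 0,"az": 0,"fingers": -1},
    {"dx": 0,"dy": 0,"dz": 0.012,"ax": 0,"ay": 0,"az": 0,"fingers": -1},
    {"dx": 0,"dy": 0,"dz": 0.012,"ax": 0,"ay": 0,"az": 0,"fingers": -1},
  ],
)

```text
time_s: 7.4
ee_pos: [0.5047, -0.0222, 0.1423]
ee_rot: [0.0, 0.968, 0.249, 0.0]
force: [0.5, -0.7, -2.4]
gripper_width: 0.107
finger_force: 30.0
```

Emit:
carry_out(
  increments=[
    {"dx": 0,"dy": 0,"dz": 0.004,"ax": 0,"ay": 0,"az": 0,"fingers": -1},
    {"dx": 0,"dy": 0,"dz": 0.008,"ax": 0,"ay": 0,"az": 0,"fingers": -1},
    {"dx": 0,"dy": 0,"dz": 0.008,"ax": 0,"ay": 0,"az": 0,"fingers": -1},
    {"dx": 0,"dy": 0,"dz": 0.008,"ax": 0,"ay": 0,"az": 0,"fingers": -1},
  ],
)

```text
time_s: 7.73
ee_pos: [0.5051, -0.0222, 0.1412]
ee_rot: [0.0, 0.968, 0.249, 0.0]
force: [-1.7, 0.4, 5.8]
gripper_width: 0.106
finger_force: 30.0
```

Run:
```python
from h import *
st()
```

```text
{'time_s': 7.7333, 'qpos': [-0.047, 0.2682, 1.9622, -0.0, 0.9105, 1.0201], 'ee_pos': [0.5051, -0.0222, 0.1412], 'ee_rot': [0.0001, 0.9684, 0.2492, 0.0003], 'force': [-1.6922, 0.3528, 5.7674], 'gripper_width': 0.1058, 'finger_force': 30.002}
```

Emit:
carry_out(
  increments=[
    {"dx": 0,"dy": 0,"dz": -0.005,"ax": 0,"ay": 0,"az": 0,"fingers": -0.1},
    {"dx": 0,"dy": 0,"dz": -0.005,"ax": 0,"ay": 0,"az": 0,"fingers": -0.1},
    {"dx": 0,"dy": 0,"dz": -0.005,"ax": 0,"ay": 0,"az": 0,"fingers": -0.1},
    {"dx": 0,"dy": 0,"dz": -0.005,"ax": 0,"ay": 0,"az": 0,"fingers": -0.1},
  ],
)

```text
time_s: 8.07
ee_pos: [0.5047, -0.0222, 0.1415]
ee_rot: [0.0, 0.968, 0.249, -0.0]
force: [-0.3, 0.2, 0.7]
gripper_width: 0.372
finger_force: 0.0
```

Emit:
carry_out(
  increments=[
    {"dx": 0,"dy": 0,"dz": -0.1,"ax": 0,"ay": 0,"az": 0,"fingers": -0.1},
    {"dx": 0,"dy": 0,"dz": -0.25,"ax": 0,"ay": 0,"az": 0,"fingers": 0},
    {"dx": 0,"dy": 0,"dz": -0.4,"ax": 0,"ay": 0,"az": 0,"fingers": 0.5},
    {"dx": 0,"dy": 0,"dz": -0.55,"ax": 0,"ay": 0,"az": 0,"fingers": 0.5},
    {"dx": 0,"dy": 0,"dz": -0.55,"ax": 0,"ay": 0,"az": 0,"fingers": 0.5},
    {"dx": 0,"dy": 0,"dz": -0.55,"ax": 0,"ay": 0,"az": 0,"fingers": 0.5},
  ],
)

```text
time_s: 8.57
ee_pos: [0.5057, -0.0222, 0.253]
ee_rot: [0.001, 0.968, 0.249, 0.002]
force: [0.3, -0.8, 0.1]
gripper_width: 0.744
finger_force: 0.0
```

Run:
```python
from h import *
st(); S,D=optics.calibration("scene"),optics.calibration("side")
for n,a,b in(("tube_a",(338,152),(319,267)),("b1",(395,198),(238,222)),("b2",(370,220),(263,199))): print(n,onz(S,a,.1),onz(D,b,.1))
inc((.578,.322,.25),28.8)
```

```text
{'time_s': 8.5667, 'qpos': [-0.0469, 0.1343, 1.8509, 0.0, 1.1529, 1.0201], 'ee_pos': [0.5057, -0.0222, 0.253], 'ee_rot': [0.0005, 0.9684, 0.2492, 0.0017], 'force': [0.2843, -0.7842, 0.0754], 'gripper_width': 0.7436, 'finger_force': 0.0}
tube_a [0.47130349 0.21918871 0.1       ] [0.47046725 0.21139292 0.1       ]
b1 [0.72269137 0.15830125 0.1       ] [0.72245295 0.15403833 0.1       ]
b2 [0.71980563 0.046199   0.1       ] [0.71734152 0.04369585 0.1       ]
yaw 28.86 d [ 1.1474 -1.3329  0.016 ] a [ 0.0009 -0.0015  0.0006]
```

Emit:
carry_out(
  increments=[
    {"dx": 0.6,"dy": -0.7,"dz": 0,"ax": 0,"ay": 0,"az": 0,"fingers": 0.5},
    {"dx": 0.6,"dy": -0.7,"dz": 0,"ax": 0,"ay": 0,"az": 0,"fingers": 0.5},
    {"dx": 0.6,"dy": -0.7,"dz": 0,"ax": 0,"ay": 0,"az": 0,"fingers": 0.5},
    {"dx": 0.6,"dy": -0.7,"dz": 0,"ax": 0,"ay": 0,"az": 0,"fingers": 0.5},
    {"dx": 0.6,"dy": -0.7,"dz": 0,"ax": 0,"ay": 0,"az": 0,"fingers": 0.5},
    {"dx": 0.6,"dy": -0.7,"dz": 0,"ax": 0,"ay": 0,"az": 0,"fingers": 0.5},
  ],
)

```text
time_s: 9.07
ee_pos: [0.5419, 0.1617, 0.2495]
ee_rot: [-0.0, 0.968, 0.251, -0.001]
force: [-0.7, -1.3, 0.4]
gripper_width: 0.755
finger_force: 0.0
```

Emit:
carry_out(
  increments=[
    {"dx": 0.55,"dy": -0.63,"dz": 0.15,"ax": 0,"ay": 0,"az": 0,"fingers": 0.5},
    {"dx": 0.55,"dy": -0.63,"dz": 0.15,"ax": 0,"ay": 0,"az": 0,"fingers": 0.5},
    {"dx": 0.55,"dy": -0.63,"dz": 0.15,"ax": 0,"ay": 0,"az": 0,"fingers": 0.5},
    {"dx": 0.55,"dy": -0.63,"dz": 0.15,"ax": 0,"ay": 0,"az": 0,"fingers": 0.5},
    {"dx": 0.55,"dy": -0.63,"dz": 0.15,"ax": 0,"ay": 0,"az": 0,"fingers": 0.5},
    {"dx": 0.55,"dy": -0.63,"dz": 0.15,"ax": 0,"ay": 0,"az": 0,"fingers": 0.5},
    {"dx": 0.55,"dy": -0.63,"dz": 0.15,"ax": 0,"ay": 0,"az": 0,"fingers": 0.5},
    {"dx": 0.55,"dy": -0.63,"dz": 0.15,"ax": 0,"ay": 0,"az": 0,"fingers": 0.5},
  ],
)

```text
time_s: 9.73
ee_pos: [0.5774, 0.3199, 0.2211]
ee_rot: [0.0, 0.969, 0.249, -0.001]
force: [-0.5, 0.1, 0.1]
gripper_width: 0.751
finger_force: 0.0
```

Run:
```python
from h import *
st(); inc((.578,.322,.035),28.8)
c=optics.calibration("wrist"); p=proj(c,(.578,.322,.05))[0]; print(p)
w=optics.grab_frame("wrist"); a=optics.grab_frame("scene")
u,v=[int(x) for x in p]; u0,v0=u-65,v-65; print(u0,v0)
w=w[v0:v0+130,u0:u0+130]; a=a[160:240,252:332]
cv2.imwrite("pics/w3.png",np.hstack([cv2.convertScaleAbs(cv2.resize(w,(520,520),interpolation=cv2.INTER_CUBIC),alpha=1.5,beta=10),cv2.resize(a,(280,520),interpolation=cv2.INTER_CUBIC)]))
```

```text
{'time_s': 9.7333, 'qpos': [0.504, 0.4092, 1.5531, -0.0005, 1.1807, 1.5721], 'ee_pos': [0.5774, 0.3199, 0.2211], 'ee_rot': [0.0004, 0.9686, 0.2488, -0.0006], 'force': [-0.5389, 0.129, 0.0808], 'gripper_width': 0.7514, 'finger_force': 0.0}
yaw 28.81 d [ 0.009  -0.008   0.9304] a [0.0002 0.0007 0.0001]
[320.87015189 183.02595509]
255 118
```

View pics/w3.png

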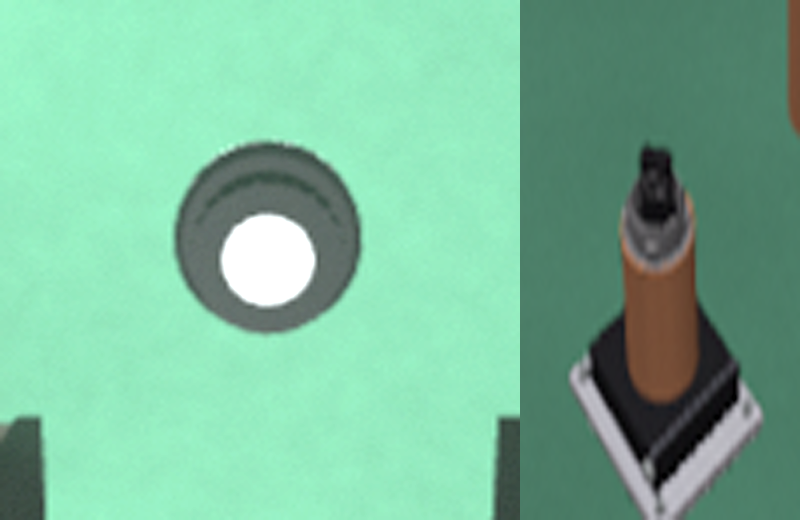

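Wrist view: cap's white disc at crop (268,260), full-picture (321.6,182.6). Scene crop: the cartridge is down in the mill with only its tab above the neck. That's 10 pictures; from here I use numbers only.

Run:
```python
from h import *
c=optics.calibration("wrist"); m=onz(c,(321.6,182.6),.05); print(m); inc((m[0],m[1],.0305),28.8)
```

```text
[0.57927159 0.32176765 0.05      ]
yaw 28.78 d [ 0.0107 -0.0039  0.9567] a [ 0.0001  0.     -0.0002]
```

Emit:
carry_out(
  increments=[
    {"dx": 0.011,"dy": -0.004,"dz": 0.2,"ax": 0,"ay": 0,"az": 0,"fingers": 0.5},
    {"dx": 0.011,"dy": -0.004,"dz": 0.4,"ax": 0,"ay": 0,"az": 0,"fingers": 0.5},
    {"dx": 0.011,"dy": -0.004,"dz": 0.55,"ax": 0,"ay": 0,"az": 0,"fingers": 0.5},
    {"dx": 0.011,"dy": -0.004,"dz": 0.7,"ax": 0,"ay": 0,"az": 0,"fingers": 0.5},
    {"dx": 0.011,"dy": -0.004,"dz": 0.8,"ax": 0,"ay": 0,"az": 0,"fingers": 0.5},
    {"dx": 0.011,"dy": -0.004,"dz": 0.88,"ax": 0,"ay": 0,"az": 0,"fingers": 0.5},
    {"dx": 0.011,"dy": -0.004,"dz": 0.93,"ax": 0,"ay": 0,"az": 0,"fingers": 0.5},
    {"dx": 0.011,"dy": -0.004,"dz": 0.95,"ax": 0,"ay": 0,"az": 0,"fingers": 0.5},
    {"dx": 0.011,"dy": -0.004,"dz": 0.95,"ax": 0,"ay": 0,"az": 0,"fingers": 0.5},
  ],
)

```text
time_s: 10.58
ee_pos: [0.5792, 0.3228, 0.0314]
ee_rot: [0.0, 0.969, 0.249, -0.0]
force: [-0.1, 0.6, 0.2]
gripper_width: 0.746
finger_force: 0.0
```

Emit:
carry_out(
  increments=[
    {"dx": 0,"dy": 0,"dz": 0,"ax": 0,"ay": 0,"az": 0,"fingers": -1},
    {"dx": 0,"dy": 0,"dz": 0,"ax": 0,"ay": 0,"az": 0,"fingers": -1},
    {"dx": 0,"dy": 0,"dz": 0,"ax": 0,"ay": 0,"az": 0,"fingers": -1},
    {"dx": 0,"dy": 0,"dz": 0,"ax": 0,"ay": 0,"az": 0,"fingers": -1},
    {"dx": 0,"dy": 0,"dz": 0,"ax": 0,"ay": 0,"az": 0,"fingers": -1},
    {"dx": 0,"dy": 0,"dz": 0,"ax": 0,"ay": 0,"az": 0,"fingers": -1},
  ],
  force=40,
)

```text
time_s: 11.08
ee_pos: [0.5799, 0.3238, 0.0326]
ee_rot: [-0.0, 0.968, 0.249, 0.001]
force: [-0.8, -1.2, 6.9]
gripper_width: 0.48
finger_force: 40.0
```

Emit:
carry_out(
  increments=[
    {"dx": 0,"dy": 0,"dz": -0.1,"ax": 0,"ay": 0,"az": 0,"fingers": -1},
    {"dx": 0,"dy": 0,"dz": -0.3,"ax": 0,"ay": 0,"az": 0,"fingers": -1},
    {"dx": 0,"dy": 0,"dz": -0.5,"ax": 0,"ay": 0,"az": 0,"fingers": -1},
    {"dx": 0,"dy": 0,"dz": -0.7,"ax": 0,"ay": 0,"az": 0,"fingers": -1},
    {"dx": 0,"dy": 0,"dz": -0.9,"ax": 0,"ay": 0,"az": 0,"fingers": -1},
    {"dx": 0,"dy": 0,"dz": -1,"ax": 0,"ay": 0,"az": 0,"fingers": -1},
    {"dx": 0,"dy": 0,"dz": -1,"ax": 0,"ay": 0,"az": 0,"fingers": -1},
    {"dx": 0,"dy": 0,"dz": -1,"ax": 0,"ay": 0,"az": 0,"fingers": -1},
  ],
)

```text
time_s: 11.75
ee_pos: [0.5797, 0.3239, 0.2329]
ee_rot: [-0.0, 0.968, 0.249, 0.001]
force: [-0.3, 1.2, -1.6]
gripper_width: 0.481
finger_force: 40.0
```

```bash
cat > cap.py <<'E'
from h import *
def capoff():
    s=st();c=optics.calibration("wrist"); M=rot(s["ee_rot"]); z=s["ee_pos"][2]+.0174
    p=proj(c,[s["ee_pos"][0],s["ee_pos"][1],z])[0]
    w=optics.grab_frame("wrist"); cv2.imwrite("pics/w4.png",w)
    n,l,t,ce=cv2.connectedComponentsWithStats((w.min(2)>170).astype(np.uint8))
    print("expect",p)
    for i in range(1,n):
        if t[i,4]>200: 
            m=onz(c,ce[i],z); print(t[i],ce[i],"tool off",(M.T@(m-s["ee_pos"])).round(4))
E
python3 - <<'E'
from cap import *
capoff(); inc((.5024,-.0236,.23),28.8)
E
```

```text
{'time_s': 11.75, 'qpos': [0.5072, 0.4032, 1.5353, 0.0001, 1.2005, 1.5741], 'ee_pos': [0.5797, 0.3239, 0.2329], 'ee_rot': [-0.0004, 0.9684, 0.2493, 0.0012], 'force': [-0.2548, 1.2057, -1.6377], 'gripper_width': 0.4815, 'finger_force': 39.9995}
expect [322.75752255 254.14147531]
[    0     0   194   114 13909] [99.28887771 40.90042419] tool off [ 0.1052 -0.1029 -0.0171]
[ 153    0   92  124 3547] [196.6484353   56.92021427] tool off [ 0.0974 -0.058  -0.0171]
[ 298  236   49   44 1702] [321.87250294 257.55346651] tool off [-0.0019 -0.0005 -0.0174]
[ 84 333  21  19 277] [ 94.09386282 342.88086643] tool off [-0.058  -0.136  -0.0175]
yaw 28.87 d [-1.172   1.3348  0.0057] a [-0.      0.0003  0.0006]
```

Emit:
carry_out(
  increments=[
    {"dx": -0.6,"dy": 0.69,"dz": 0,"ax": 0,"ay": 0,"az": 0,"fingers": -1},
    {"dx": -0.6,"dy": 0.69,"dz": 0,"ax": 0,"ay": 0,"az": 0,"fingers": -1},
    {"dx": -0.6,"dy": 0.69,"dz": 0,"ax": 0,"ay": 0,"az": 0,"fingers": -1},
    {"dx": -0.6,"dy": 0.69,"dz": 0,"ax": 0,"ay": 0,"az": 0,"fingers": -1},
    {"dx": -0.6,"dy": 0.69,"dz": 0,"ax": 0,"ay": 0,"az": 0,"fingers": -1},
    {"dx": -0.6,"dy": 0.69,"dz": 0,"ax": 0,"ay": 0,"az": 0,"fingers": -1},
  ],
)

```text
time_s: 12.3
ee_pos: [0.5385, 0.1411, 0.2294]
ee_rot: [0.0, 0.969, 0.248, -0.002]
force: [0.5, 0.6, -0.2]
gripper_width: 0.48
finger_force: 40.0
```

Emit:
carry_out(
  increments=[
    {"dx": -0.562,"dy": 0.647,"dz": 0,"ax": 0,"ay": 0,"az": 0,"fingers": -1},
    {"dx": -0.562,"dy": 0.647,"dz": 0,"ax": 0,"ay": 0,"az": 0,"fingers": -1},
    {"dx": -0.562,"dy": 0.647,"dz": 0,"ax": 0,"ay": 0,"az": 0,"fingers": -1},
    {"dx": -0.562,"dy": 0.647,"dz": 0,"ax": 0,"ay": 0,"az": 0,"fingers": -1},
    {"dx": -0.562,"dy": 0.647,"dz": 0,"ax": 0,"ay": 0,"az": 0,"fingers": -1},
    {"dx": -0.562,"dy": 0.647,"dz": 0,"ax": 0,"ay": 0,"az": 0,"fingers": -1},
    {"dx": -0.562,"dy": 0.647,"dz": 0,"ax": 0,"ay": 0,"az": 0,"fingers": -1},
    {"dx": -0.562,"dy": 0.647,"dz": 0,"ax": 0,"ay": 0,"az": 0,"fingers": -1},
  ],
  force=60,
)

```text
time_s: 12.97
ee_pos: [0.5051, -0.0214, 0.2309]
ee_rot: [-0.0, 0.968, 0.25, -0.0]
force: [0.3, 0.2, 0.1]
gripper_width: 0.474
finger_force: 60.0
```

Run:
```python
from cap import *
capoff(); inc((.5043,-.0231,.1606),28.8)
```

```text
{'time_s': 12.9667, 'qpos': [-0.0458, 0.1582, 1.8746, 0.0007, 1.1097, 1.0201], 'ee_pos': [0.5051, -0.0214, 0.2309], 'ee_rot': [-0.0004, 0.9683, 0.2497, -0.0004], 'force': [0.3129, 0.2087, 0.0845], 'gripper_width': 0.4737, 'finger_force': 59.9996}
expect [322.75913806 254.23218107]
[ 263  117  122   90 1896] [325.44725738 156.76845992] tool off [ 0.0516  0.0013 -0.0174]
[   0  227   68   41 1263] [ 22.81235154 246.15281077] tool off [ 0.0035 -0.1648 -0.0172]
[ 298  236   49   44 1714] [321.85647608 257.61318553] tool off [-0.002  -0.0005 -0.0174]
yaw 28.96 d [-0.0078  0.0063  0.352 ] a [-0.0004  0.0002  0.0014]
```

Emit:
carry_out(
  increments=[
    {"dx": -0.007,"dy": 0.006,"dz": 0.08,"ax": 0,"ay": 0,"az": 0,"fingers": -1},
    {"dx": -0.007,"dy": 0.006,"dz": 0.16,"ax": 0,"ay": 0,"az": 0,"fingers": -1},
    {"dx": -0.007,"dy": 0.006,"dz": 0.24,"ax": 0,"ay": 0,"az": 0,"fingers": -1},
    {"dx": -0.007,"dy": 0.006,"dz": 0.3,"ax": 0,"ay": 0,"az": 0,"fingers": -1},
    {"dx": -0.007,"dy": 0.006,"dz": 0.33,"ax": 0,"ay": 0,"az": 0,"fingers": -1},
    {"dx": -0.007,"dy": 0.006,"dz": 0.34,"ax": 0,"ay": 0,"az": 0,"fingers": -1},
    {"dx": -0.007,"dy": 0.006,"dz": 0.34,"ax": 0,"ay": 0,"az": 0,"fingers": -1},
    {"dx": -0.007,"dy": 0.006,"dz": 0.34,"ax": 0,"ay": 0,"az": 0,"fingers": -1},
  ],
)

```text
time_s: 13.68
ee_pos: [0.5047, -0.0241, 0.1641]
ee_rot: [0.0, 0.968, 0.25, 0.0]
force: [-0.8, 0.3, -0.5]
gripper_width: 0.477
finger_force: 60.0
```

Emit:
carry_out(
  increments=[
    {"dx": 0,"dy": 0,"dz": 0.01,"ax": 0,"ay": 0,"az": 0,"fingers": -1},
    {"dx": 0,"dy": 0,"dz": 0.02,"ax": 0,"ay": 0,"az": 0,"fingers": -1},
    {"dx": 0,"dy": 0,"dz": 0.025,"ax": 0,"ay": 0,"az": 0,"fingers": -1},
    {"dx": 0,"dy": 0,"dz": 0.025,"ax": 0,"ay": 0,"az": 0,"fingers": -1},
  ],
)

```text
time_s: 14.02
ee_pos: [0.5042, -0.0246, 0.1586]
ee_rot: [0.0, 0.968, 0.249, 0.0]
force: [-1.0, 0.4, -0.4]
gripper_width: 0.474
finger_force: 60.0
```

Run:
```python
from cap import *
capoff(); inc((.5043,-.0231,.1446),28.8)
```

```text
{'time_s': 14.0167, 'qpos': [-0.0517, 0.2434, 1.9489, 0.0, 0.9492, 1.0154], 'ee_pos': [0.5042, -0.0246, 0.1586], 'ee_rot': [0.0, 0.9684, 0.2492, 0.0], 'force': [-0.967, 0.4009, -0.4451], 'gripper_width': 0.4737, 'finger_force': 59.9996}
expect [322.70088794 254.20961058]
[ 248  112  148  112 2652] [322.24434389 158.98680241] tool off [ 0.0505 -0.0003 -0.0174]
[ 298  236   49   44 1714] [321.85647608 257.61318553] tool off [-0.002  -0.0004 -0.0174]
yaw 28.86 d [ 0.0043 -0.0063  0.0701] a [0.     0.     0.0005]
```

Emit:
carry_out(
  increments=[
    {"dx": 0.003,"dy": -0.005,"dz": 0.0,"ax": 0,"ay": 0,"az": 0,"fingers": -1},
    {"dx": 0.003,"dy": -0.005,"dz": 0.01,"ax": 0,"ay": 0,"az": 0,"fingers": -1},
    {"dx": 0.003,"dy": -0.005,"dz": 0.02,"ax": 0,"ay": 0,"az": 0,"fingers": -1},
    {"dx": 0.003,"dy": -0.005,"dz": 0.025,"ax": 0,"ay": 0,"az": 0,"fingers": -1},
    {"dx": 0.003,"dy": -0.005,"dz": 0.025,"ax": 0,"ay": 0,"az": 0,"fingers": -1},
    {"dx": 0.003,"dy": -0.005,"dz": 0.025,"ax": 0,"ay": 0,"az": 0,"fingers": -1},
  ],
)

```text
time_s: 14.57
ee_pos: [0.5041, -0.0234, 0.1534]
ee_rot: [-0.0, 0.968, 0.249, -0.0]
force: [-0.7, 0.2, -0.4]
gripper_width: 0.475
finger_force: 60.0
```

Run:
```python
from h import *
s=st(); inc((.5043,-.0231,.1446),28.8); print(s["moment"])
```

```text
{'time_s': 14.5667, 'qpos': [-0.0493, 0.2505, 1.9532, -0.0, 0.9383, 1.0177], 'ee_pos': [0.5041, -0.0234, 0.1534], 'ee_rot': [-0.0, 0.9684, 0.2492, -0.0002], 'force': [-0.6855, 0.2098, -0.3656], 'gripper_width': 0.4749, 'finger_force': 59.9995}
yaw 28.87 d [ 0.0014 -0.0009  0.0442] a [-0.0001  0.0002  0.0006]
[-0.02900303 -0.01485271 -0.01685792]
```

Emit:
carry_out(
  increments=[
    {"dx": 0.001,"dy": 0,"dz": 0.005,"ax": 0,"ay": 0,"az": 0,"fingers": -1},
    {"dx": 0.001,"dy": 0,"dz": 0.01,"ax": 0,"ay": 0,"az": 0,"fingers": -1},
    {"dx": 0.001,"dy": 0,"dz": 0.015,"ax": 0,"ay": 0,"az": 0,"fingers": -1},
    {"dx": 0.001,"dy": 0,"dz": 0.015,"ax": 0,"ay": 0,"az": 0,"fingers": -1},
  ],
)

```text
time_s: 14.9
ee_pos: [0.5048, -0.0233, 0.1511]
ee_rot: [0.0, 0.968, 0.249, 0.0]
force: [-1.6, 0.6, 4.5]
gripper_width: 0.473
finger_force: 60.0
```

Emit:
carry_out(
  increments=[
    {"dx": 0,"dy": 0,"dz": 0.005,"ax": 0,"ay": 0,"az": 0,"fingers": -1},
    {"dx": 0,"dy": 0,"dz": 0.005,"ax": 0,"ay": 0,"az": 0,"fingers": -1},
    {"dx": 0,"dy": 0,"dz": 0.01,"ax": 0,"ay": 0,"az": 0,"fingers": -1},
    {"dx": 0,"dy": 0,"dz": 0.01,"ax": 0,"ay": 0,"az": 0,"fingers": -1},
  ],
)

```text
time_s: 15.23
ee_pos: [0.5048, -0.0233, 0.1493]
ee_rot: [0.0, 0.968, 0.249, 0.0]
force: [-2.0, -0.1, 4.8]
gripper_width: 0.473
finger_force: 60.0
```

Emit:
carry_out(
  increments=[
    {"dx": 0,"dy": 0,"dz": 0.005,"ax": 0,"ay": 0,"az": 0,"fingers": -1},
    {"dx": 0,"dy": 0,"dz": 0.005,"ax": 0,"ay": 0,"az": 0,"fingers": -1},
    {"dx": 0,"dy": 0,"dz": 0.008,"ax": 0,"ay": 0,"az": 0,"fingers": -1},
    {"dx": 0,"dy": 0,"dz": 0.008,"ax": 0,"ay": 0,"az": 0,"fingers": -1},
  ],
)

```text
time_s: 15.57
ee_pos: [0.504, -0.0233, 0.1464]
ee_rot: [-0.0, 0.968, 0.249, -0.0]
force: [1.4, -1.7, -8.5]
gripper_width: 0.475
finger_force: 60.0
```

Emit:
carry_out(
  increments=[
    {"dx": 0,"dy": 0,"dz": 0.005,"ax": 0,"ay": 0,"az": 0,"fingers": -1},
    {"dx": 0,"dy": 0,"dz": 0.005,"ax": 0,"ay": 0,"az": 0,"fingers": -1},
    {"dx": 0,"dy": 0,"dz": 0.005,"ax": 0,"ay": 0,"az": 0,"fingers": -1},
  ],
)

```text
time_s: 15.82
ee_pos: [0.504, -0.0233, 0.1455]
ee_rot: [-0.0, 0.968, 0.249, -0.0]
force: [-0.3, -0.5, -6.8]
gripper_width: 0.473
finger_force: 60.0
```

Emit:
carry_out(
  increments=[
    {"dx": 0,"dy": 0,"dz": 0.004,"ax": 0,"ay": 0,"az": 0,"fingers": -1},
    {"dx": 0,"dy": 0,"dz": 0.005,"ax": 0,"ay": 0,"az": 0,"fingers": -1},
    {"dx": 0,"dy": 0,"dz": 0.005,"ax": 0,"ay": 0,"az": 0,"fingers": -1},
  ],
)

```text
time_s: 16.07
ee_pos: [0.5044, -0.0232, 0.1451]
ee_rot: [-0.0, 0.968, 0.249, -0.0]
force: [-1.3, 0.7, -2.8]
gripper_width: 0.474
finger_force: 60.0
```

Emit:
carry_out(
  increments=[
    {"dx": 0,"dy": 0,"dz": 0.003,"ax": 0,"ay": 0,"az": 0,"fingers": -1},
    {"dx": 0,"dy": 0,"dz": 0.003,"ax": 0,"ay": 0,"az": 0,"fingers": -1},
    {"dx": 0,"dy": 0,"dz": 0.003,"ax": 0,"ay": 0,"az": 0,"fingers": -1},
  ],
)

```text
time_s: 16.32
ee_pos: [0.5047, -0.0233, 0.1446]
ee_rot: [0.0, 0.968, 0.249, 0.0]
force: [-0.8, 0.3, -0.7]
gripper_width: 0.473
finger_force: 60.0
```

Emit:
carry_out(
  increments=[
    {"dx": 0,"dy": 0,"dz": 0.003,"ax": 0,"ay": 0,"az": 0,"fingers": -1},
    {"dx": 0,"dy": 0,"dz": 0.005,"ax": 0,"ay": 0,"az": 0,"fingers": -1},
    {"dx": 0,"dy": 0,"dz": 0.005,"ax": 0,"ay": 0,"az": 0,"fingers": -1},
    {"dx": 0,"dy": 0,"dz": 0.005,"ax": 0,"ay": 0,"az": 0,"fingers": -1},
  ],
)

```text
time_s: 16.65
ee_pos: [0.5047, -0.0233, 0.1445]
ee_rot: [0.0, 0.968, 0.249, 0.0]
force: [-4.9, 0.5, 12.9]
gripper_width: 0.473
finger_force: 60.0
```

Emit:
carry_out(
  increments=[
    {"dx": 0,"dy": 0,"dz": 0.003,"ax": 0,"ay": 0,"az": 0,"fingers": -1},
    {"dx": 0,"dy": 0,"dz": 0.005,"ax": 0,"ay": 0,"az": 0,"fingers": -1},
    {"dx": 0,"dy": 0,"dz": 0.005,"ax": 0,"ay": 0,"az": 0,"fingers": -1},
    {"dx": 0,"dy": 0,"dz": 0.005,"ax": 0,"ay": 0,"az": 0,"fingers": -1},
  ],
)

```text
time_s: 16.98
ee_pos: [0.5048, -0.0232, 0.1445]
ee_rot: [0.0, 0.968, 0.249, 0.0]
force: [-8.2, 0.2, 23.4]
gripper_width: 0.471
finger_force: 60.0
```

Hard stop at the seat, push 23 N; I'll ease the command slightly so it keeps pressing at roughly 11–12 N.

Emit:
carry_out(
  increments=[
    {"dx": 0,"dy": 0,"dz": -0.003,"ax": 0,"ay": 0,"az": 0,"fingers": -1},
    {"dx": 0,"dy": 0,"dz": -0.005,"ax": 0,"ay": 0,"az": 0,"fingers": -1},
    {"dx": 0,"dy": 0,"dz": -0.005,"ax": 0,"ay": 0,"az": 0,"fingers": -1},
    {"dx": 0,"dy": 0,"dz": -0.005,"ax": 0,"ay": 0,"az": 0,"fingers": -1},
    {"dx": 0,"dy": 0,"dz": -0.005,"ax": 0,"ay": 0,"az": 0,"fingers": -1},
    {"dx": 0,"dy": 0,"dz": -0.005,"ax": 0,"ay": 0,"az": 0,"fingers": -1},
  ],
)

```text
time_s: 17.48
ee_pos: [0.5047, -0.0233, 0.1445]
ee_rot: [0.0, 0.968, 0.249, 0.0]
force: [-5.0, 0.3, 12.9]
gripper_width: 0.474
finger_force: 60.0
```

Run:
```python
from cap import *
capoff(); s=st()
# seat check: white disc expected positions of cap top at z=.162 in fixed cameras
for n in("scene","side"):
    c=optics.calibration(n); w=optics.grab_frame(n); p=proj(c,[[.5024,-.0236,.162],[.5024,-.0236,.165]]); print(n,p.round(1).tolist())
    u,v=p[0].astype(int); g=w[v-14:v+14,u-14:u+14].min(2); ys,xs=np.where(g>150)
    print(len(xs), (xs.mean()+u-14,ys.mean()+v-14) if len(xs) else None)
```

```text
{'time_s': 17.4833, 'qpos': [-0.0491, 0.2631, 1.9602, 0.0, 0.9175, 1.0179], 'ee_pos': [0.5047, -0.0233, 0.1445], 'ee_rot': [0.0001, 0.9684, 0.2493, 0.0004], 'force': [-5.0384, 0.2586, 12.9109], 'gripper_width': 0.4742, 'finger_force': 60.0052}
expect [322.78126827 254.2205819 ]
[ 246  113  154  112 2842] [323.59641098 160.69985925] tool off [ 0.0496  0.0004 -0.0174]
[ 298  236   49   45 1725] [321.81681159 257.74434783] tool off [-0.002  -0.0005 -0.0174]
{'time_s': 17.5333, 'qpos': [-0.0491, 0.2631, 1.9603, 0.0, 0.9175, 1.0179], 'ee_pos': [0.5047, -0.0233, 0.1445], 'ee_rot': [0.0001, 0.9684, 0.2492, 0.0004], 'force': [-4.3334, -0.4907, 12.2646], 'gripper_width': 0.4737, 'finger_force': 60.0054}
scene [[289.7, 180.4], [289.6, 179.5]]
5 (np.float64(293.4), np.float64(179.8))
side [[348.1, 185.8], [348.1, 184.8]]
4 (np.float64(343.25), np.float64(184.25))
```

The snap was seen (push fell from +4.8 to −8.5 N). The hard stop is at the expected height, the cap hasn't slipped in the grip, and the push is steady at about 12.5 N.

```bash
python3 -c "
from plant import workorder; print(workorder.finish_job())"
```

```text
the job is handed in; nothing more can be done
None
```

The cartridge is fully home in the mill, and the cap has snapped on and stopped hard at seat height; I handed the job in at about 17.6 s with the fingers still on the cap, pressing at about 12.5 N (the push peaked near 23 N before I eased it).

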